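# Push a setting ring home under a spring-closed guard flap

### The arm

A 6-joint arm with a two-finger parallel gripper is mounted at the origin on a cart in front of the work surface, level with it; the furniture and walls round the work are solid. World frame = base frame: x ahead of the robot, y to its left, z up, the work surface at z = 0. Lengths are in m, angles in rad, forces in N, time in s.
With the tool pointing down it reaches from about 0.225 to 0.875 m from the base axis. Payload 3.4 kg.
Tool frame: the origin (TCP) lies at the very end of the fingers, on their centre line; the grasp point (between the pads) lies 19 mm behind it; z points along the fingers, x is the direction in which the jaws open and shut, and the axes are right-handed (so a half turn about z gives the same grasp; the last joint's range is limited). The gripper opens to 85 mm and grips with 20 to 120 N. Pads are 22 mm wide; open, the fingers measure 114 mm over their backs; the gripper's body (76 mm by 85 mm) begins 54 mm behind the grasp point. The pads swing forward as they close: fully open they stand 13 mm farther back than shut.
Start: joints at [-1.308, 0.276, 1.505, -0, 1.361, -0.121], TCP at [0.215, -0.533, 0.208] pointing down, gripper open.
Joint ranges: [-2.89, 2.89], [-0.75, 2.08], [0.22, 2.7], [-1.18, 4.32], [0.11, 2.71], [-2.7, 2.7]. Speed limits (rad/s): [2.57, 2.57, 3.14, 3.14, 3.14, 3.14].

### API

Orientations are given as a unit quaternion [w, x, y, z].
In Python, from rig import manip gives the robot as it stands.
- The arm moves only by the tool send_rows, never from a script. Its argument "increments" is a list of rows, each a list of 5 numbers: the opening, from 0 (shut) to 1 (fully open), then the shift along the tool's x, y, z in m, then the turn about the tool's z in rad. A call has 1 to 8 rows; each row shifts and turns the commanded pose from where the row before left it, along the tool's axes as they then stand; what a row does not reach is not made up. A row lasts 1/8 s, in which the tool goes at most 62.5 mm and 10.7 degrees, less where a joint would pass 70% of its speed; a pose out of reach is approached as far as the arm can. A call is refused whole if a number of a shift passes 0.0625 or a number of a turn 0.188, either way. A call with a gripper value outside its range is refused whole. The fingers move at their own pace and stop on an object; "squeeze" is the grip in N (left out, the last holds). Time passes only in rows, so rows that do not move let the fingers close. It gives the time, the measured TCP pose, the force and the opening at its end, in the units of the state.
- manip.get_state(): the state, without advancing time (a new reading comes with each control period).
- manip.get_image(name): name is "side" or "top"; returns the picture (384x512x3 uint8, red, green, blue); there is no depth.
- manip.calibration(name): a dict with "fx", "fy", "cx", "cy" (pixels), "camera_from_world" (4x4, takes a point from world to camera coordinates). Camera axes: x right, y up, looking along -z (the intrinsics and any distortion apply to the point x, -y, -z); pixel columns grow to the right and rows downward; lengths in m; the calibration is good to about 2 mm. A picture is of the moment at which its call begins. calibration takes no time and is no camera call.
- manip.sign_off(): hands the job in, once; it reports no verdict.
The state is a dict: "clock": time; "qpos": joint angles; "qd": joint speeds; "effort": joint torques, N m; "position": TCP position; "ee_rot": TCP orientation; "contact_force": force on the tool from outside, world axes, zero at the start; "moment": the same for the moment, N m; "width": finger opening in m.
Only numpy, scipy, OpenCV 4.12 (cv2) and the standard library are available. Lean on these libraries where they do the work, as an engineer would, in place of code of your own. Each camera call takes 0.05 s, during which the arm holds its last target.

### The job

Load the steel setting ring, which stands in the lane of the gauge nest, into the nest: with one fingertip press down and keep down the long bar beside the lane, which holds the spring-closed guard flap open, and with the other fingertip push the ring along the worktop under the flap, all the way home against the back stop. Then let go of the bar so that the flap shuts behind the ring, and move clear. Only push and press: never lift or tip the ring, and leave the other things on the worktop where they are.

Things in the scene. Friction and masses are not known exactly. Their poses are not given: they have to be found in the camera images.
- nest: Aluminium gauge nest, fixed. Origin: on the worktop, on the lane's centre line, under the front face of the flap's lip; x along the lane the way the ring is pushed, y left, z up. In this frame (mm): lane without floor, y -48 to 48, between smooth rails 19 high, x -150 to 102, front end open; right rail to y -60 with a 5 high foot to y -74, left rail to y 55; back stop's face at x 92.
- hinge (a point): Point on the flap's hinge line, which runs parallel to the nest's x on top of the left rail, at y = 53, z = 28 mm in the nest's frame (this point: x = 0). Inward of it, for x = 0 to 82, a 3 mm guard plate lies 28 mm up, out to y = 20; raised, it stays below 62 mm. A fingertip that pushes near y = 0 passes beside the flap, open or shut.
- lip (a point): Middle of the lower edge of the lip that hangs from the guard plate's front edge and stops the ring: 4 mm thick (x 0 to 4), y 20 to 38, down to z = 8 mm in the nest's frame when shut. It turns up with the flap and clears the 18 mm high ring from about 0.75 rad on.
- bar_mid (a point): Mid-length point on the press bar's upper face, 21.5 mm from the hinge line. The bar is one piece with the flap: a 3 mm strip left of the hinge, nest x -150 to 10, shut sloping up 15 degrees outward to y = 94, z = 39 mm. Pressed down it raises plate and lip: at 0.75 rad it is 28 degrees below level (z 17 at y 73), at 1.0 rad 42 degrees (z 10 at y 73). A fingertip can slide along it.
- flap (a joint): Turn of the flap with its press bar about the hinge, rad: 0 shut (start), growing as the bar is pressed down, stop at 1.25. A spring always shuts it; 25 mm from the hinge line it takes about 3 N to start and 5 N at 1 rad.
- ring_center (a point): Centre (9 mm above its underside) of the setting ring in the lane (a like one far back on the bench is no part of this): a plain steel ring lying flat with a dark band round it, 87 mm outside diameter, hole about 46 mm, 18 mm high, 0.34 kg, loose. At the start it lies on the worktop between the rails, its front edge 16 to 35 mm before the lip.
- seat (a point): Where the centre of the ring is when it is home against the back stop (48.5 mm beyond the nest's origin along the lane, 9 mm up).
- micrometer: Bystander: micrometer 49 x 131 x 19 mm, lying to the right of the nest; origin under its centre.
- marker_black: Bystander: slim grey marker pen with a dark cap, 136 mm long, 15 mm high, lying to the left of the nest; origin under its centre.
- loose_casting: Bystander: die-cast aluminium frame 99 x 113 x 30 mm, lying to the left of the nest; origin under its centre.

How it is judged:
By the outcome, as a careful person would: the job done as asked, in the order asked, and still so for the second after the job is handed in, with the robot touching nothing.
It also fails if it takes over 38 s, if anything falls off the work surface, if the arm or the gripper's body presses on something with over 40 N, if the wrist force passes 120 N, or if a joint passes its speed limit or range.

## Working session

There is one attempt and no reset: what is moved stays moved. The work goes in short steps, Python scripts to look and compute and a tool call to move; the robot and the scene stay as the last step left them, time stands still between calls to the robot, and variables do not carry over. Pictures are saved under pics/ and viewed, and the job is handed in when it is done.

Besides the shell and the picture viewer there is one more tool, called after "Request:" by a JSON object that holds its "fn" and its "kwargs", one argument or row to a line. send_rows: Moves the arm, as the interface text tells. Its arguments: {"type":"object","properties":{"increments":{"type":"array","items":{"type":"array","items":{"type":"number"}}},"squeeze":{"type":"number"}},"required":["increments"]}

```bash
ls; mkdir -p pics
python3 - <<'E'
from rig import manip
import cv2
for n in("side","top"):
    im=manip.get_image(n); cv2.imwrite(f"pics/{n}0.png",im[:,:,::-1])
    c=manip.calibration(n); print(n,c)
print(manip.get_state())
E
```

```text
pics
side {'fx': 413.95353151674925, 'fy': 413.95353151674925, 'cx': 258.93444357853843, 'cy': 189.8096079879831, 'camera_from_world': array([[-9.93388473e-01, -1.14799984e-01, -5.53310171e-04,
         5.62892487e-01],
       [ 5.10147515e-02, -4.45748854e-01,  8.93703225e-01,
        -4.99837886e-02],
       [-1.02843753e-01,  8.87766255e-01,  4.48658266e-01,
        -9.79794166e-01],
       [ 0.00000000e+00,  0.00000000e+00,  0.00000000e+00,
         1.00000000e+00]])}
top {'fx': 358.4288474616634, 'fy': 358.4288474616634, 'cx': 245.72026936762103, 'cy': 191.89448458176204, 'camera_from_world': array([[-0.00117439, -0.99934698, -0.03611432,  0.08661342],
       [ 0.98376734, -0.00763511,  0.17928618, -0.55484611],
       [-0.17944484, -0.03531754,  0.98313388, -0.7952266 ],
       [ 0.        ,  0.        ,  0.        ,  1.        ]])}
{'clock': 0.1, 'qpos': array([-1.30801028e+00,  2.76531043e-01,  1.50596422e+00,  8.42984593e-06,
        1.36073037e+00, -1.20989925e-01]), 'qd': array([ 0.00112987, -0.00204399, -0.00377064,  0.00207617,  0.00024261,
        0.00025962]), 'effort': array([ 9.48613488e-04, -4.17703342e+01, -2.46406174e+01,  1.32985060e-04,
        5.81589702e-03,  2.42591014e-06]), 'position': array([ 0.2151671 , -0.53268724,  0.20674352]), 'ee_rot': array([-5.38110804e-04,  8.28981868e-01, -5.59274884e-01, -6.14093577e-04]), 'contact_force': array([ 0.33289964, -0.66731815,  0.00324257]), 'moment': array([ 0.01654157,  0.01709827, -0.0116465 ]), 'width': 0.08550406181144166}
```

View pics/side0.png

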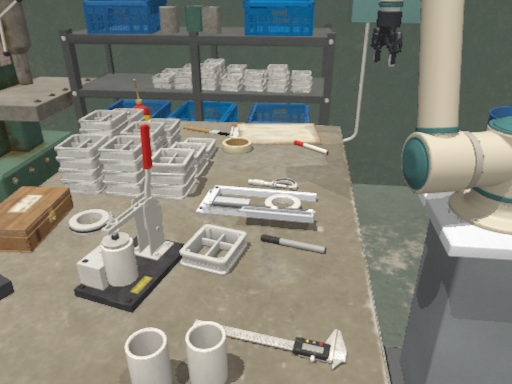

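View pics/top0.png

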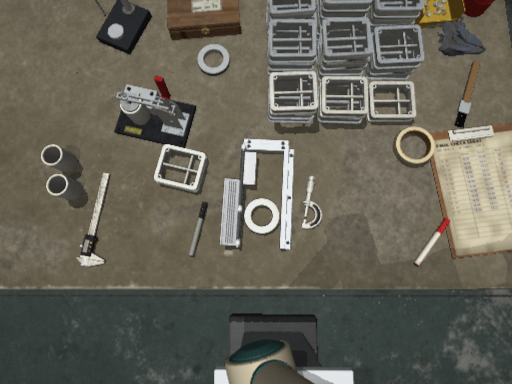

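The top view shows the nest at columns 220–295 and rows 140–250, the ring at (262,215) and the bar at its left. The side view confirms this. I'll zoom in to measure.

Run:
```python
import cv2
im=cv2.imread("pics/top0.png")[130:260,190:330]
cv2.imwrite("pics/topz.png",cv2.resize(im,None,fx=4.5,fy=4.5,interpolation=cv2.INTER_CUBIC))
im=cv2.imread("pics/side0.png")[170:260,180:340]
cv2.imwrite("pics/sidez.png",cv2.resize(im,None,fx=5,fy=5,interpolation=cv2.INTER_CUBIC))
```

```text
(no output)
```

View pics/topz.png

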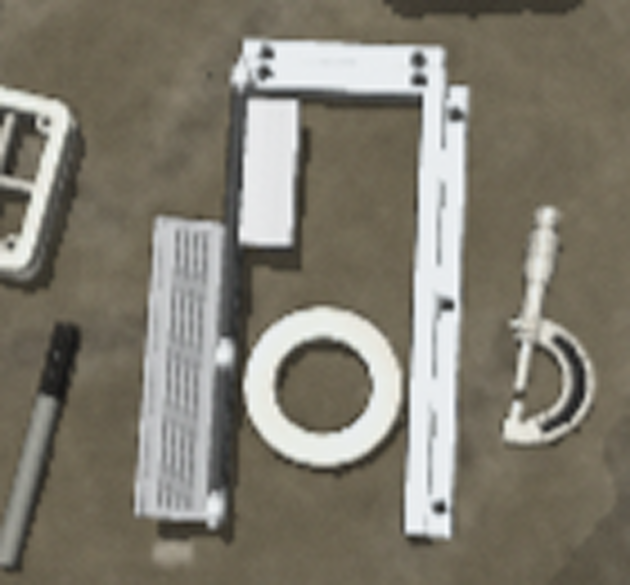

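View pics/sidez.png

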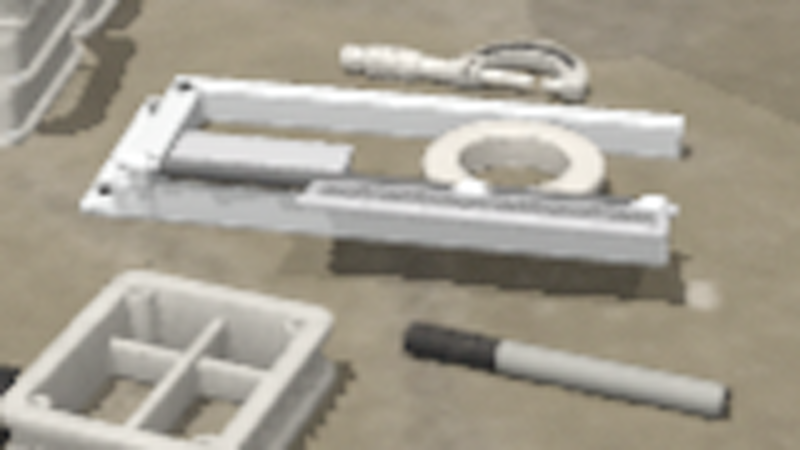

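```bash
cat > h.py <<'E'
import numpy as np,cv2
from rig import manip
def ray(n,u,v,z):
    c=manip.calibration(n);T=c["camera_from_world"];R=T[:3,:3];t=T[:3,3]
    d=R.T@np.array([(u-c["cx"])/c["fx"],-(v-c["cy"])/c["fy"],-1.]);o=-R.T@t
    return o+d*(z-o[2])/d[2]
def proj(n,p):
    c=manip.calibration(n);T=c["camera_from_world"];q=T[:3,:3]@np.asarray(p)+T[:3,3]
    return np.array([c["cx"]+c["fx"]*q[0]/-q[2],c["cy"]-c["fy"]*q[1]/-q[2]])
def fit(N,W):
    N=np.array(N);W=np.array(W);a=N.mean(0);b=W.mean(0);A=N-a;B=W-b
    th=np.arctan2((A[:,0]*B[:,1]-A[:,1]*B[:,0]).sum(),(A*B).sum())
    R=np.array([[np.cos(th),-np.sin(th)],[np.sin(th),np.cos(th)]]);t=b-R@a
    return th,t,(W-(N@R.T+t))*1000
E
python3 - <<'E'
from h import *
def f(n,l,o,s):
    N=[];W=[]
    for (u,v),(x,y,z) in l:
        N.append((x/1e3,y/1e3));W.append(ray(n,(u+.5)/s-.5+o[0],(v+.5)/s-.5+o[1],z/1e3)[:2])
    th,t,r=fit(N,W);print(n,th,t);print(r.round(1));return th,t
T=[((405,535),(-150,-48,19)),((421,93),(92,-48,19)),((240,245),(0,51,30)),((293,248),(0,20,30)),((299,99),(82,20,30)),((137,514),(-150,94,39)),((157,217),(10,94,39)),((452,537),(-150,-74,5))]
f("top",T,(190,130),4.5)
S=[((684,118),(-150,-60,19)),((668,130),(-150,-48,19)),((668,235),(-150,94,39)),((297,203),(10,94,39)),((351,150),(0,20,30)),((345,175),(0,51,30))]
f("side",S,(180,170),5)
# ring: segment bright in top
im=cv2.imread("pics/top0.png");hsv=cv2.cvtColor(im,cv2.COLOR_BGR2HSV)
sub=im[190:240,240:284];m=(sub.min(2)>150).astype(np.uint8)
n,L,st,c=cv2.connectedComponentsWithStats(m)
i=L[25,8] if 0 else 1+np.argmax(st[1:,4]);
cs,_=cv2.findContours((L==i).astype(np.uint8),cv2.RETR_EXTERNAL,cv2.CHAIN_APPROX_NONE)
e=cv2.fitEllipse(cs[0]);print(st[i],e)
p=ray("top",e[0][0]+240,e[0][1]+190,.018);print(p, [ray("top",240+e[0][0]+s*e[1][0]/2,190+e[0][1],.018) for s in(-1,1)])
E
```

```text
top -0.05870346485967719 [0.57680465 0.04320516]
[[-0.6  0.7]
 [ 0.4  1.7]
 [-1.1 -2.4]
 [-1.2 -0.2]
 [ 0.4  0.9]
 [ 1.7 -0.9]
 [ 0.3 -0.5]
 [ 0.2  0.7]]
side -0.05978010212138954 [0.57948998 0.04283117]
[[-1.4  1.4]
 [ 5.7  3.3]
 [-1.4 -2.2]
 [-0.1 -2. ]
 [-0.2  3. ]
 [-2.6 -3.5]]
[  4   8  35  35 593] ((21.257219314575195, 25.3453426361084), (33.8360710144043, 34.30743408203125), 155.43515014648438)
[0.50326241 0.04771195 0.018     ] [array([0.50348209, 0.08878621, 0.018     ]), array([0.50304348, 0.00677797, 0.018     ])]
```

Request:
{"fn": "send_rows", "kwargs": {
  "increments": [
    [0.8, 0, 0, 0, 0.148],
    [0.8, 0, 0, 0, 0.148],
    [0.8, 0, 0, 0, 0.147],
    [0.8, -0.04, -0.012, 0, 0],
    [0.8, -0.04, -0.012, 0, 0],
    [0.8, -0.04, -0.012, 0, 0],
    [0.8, -0.04, -0.012, 0, 0],
    [0.8, -0.04, -0.012, 0, 0]
  ]
}}

```text
clock: 1.1
position: [0.2872, -0.3355, 0.2072]
ee_rot: [0.0, -0.686, 0.728, 0.0]
contact_force: [0.5, 0.1, -0.2]
width: 0.0684
```

Request:
{"fn": "send_rows", "kwargs": {
  "increments": [
    [0.8, -0.04, -0.012, 0, 0],
    [0.8, -0.04, -0.012, 0, 0],
    [0.8, -0.04, -0.012, 0, 0],
    [0.8, -0.04, -0.012, 0, 0],
    [0.8, -0.04, -0.012, 0, 0],
    [0.8, -0.04, -0.012, 0, 0],
    [0.8, -0.04, -0.012, 0, 0],
    [0.8, 0, 0, 0, 0]
  ]
}}

```text
clock: 2.1
position: [0.3876, -0.0603, 0.2072]
ee_rot: [0.0, -0.688, 0.726, 0.0]
contact_force: [-0.6, 0.0, 0.0]
width: 0.0682
```

```bash
cat >> h.py <<'E'
TH=-0.0587;OR=np.array([.577,.0432])
def nest(p):
    c,s=np.cos(TH),np.sin(TH);d=np.asarray(p[:2])-OR
    return np.array([c*d[0]+s*d[1],-s*d[0]+c*d[1]])*1000
def st():
    from scipy.spatial.transform import Rotation as Ro
    s=manip.get_state();q=s["ee_rot"];M=Ro.from_quat([q[1],q[2],q[3],q[0]]).as_matrix()
    ex=M[:,0];yaw=np.arctan2(ex[1],ex[0])
    print("t",s["clock"],"nest",nest(s["position"]).round(1),"z",round(s["position"][2]*1000,1),"yawerr(turn tool z by)",round((yaw-(TH-np.pi/2)+np.pi)%(2*np.pi)-np.pi,4),"F",s["contact_force"].round(2),"w",round(s["width"]*1000,1),"zaxis",M[:,2].round(3),"q",s["qpos"].round(2))
E
python3 -c "
from h import *
st()"
```

```text
t 2.1 nest [-183.  -114.5] z 207.2 yawerr(turn tool z by) 0.0043 F [-0.63  0.    0.04] w 68.2 zaxis [-0.     0.001 -1.   ] q [-0.33 -0.01  1.85  0.    1.3   1.29]
```

Request:
{"fn": "send_rows", "kwargs": {
  "increments": [
    [0.8, -0.04, -0.012, 0, 0.004],
    [0.8, -0.04, -0.012, 0.02, 0],
    [0.8, -0.04, -0.012, 0.04, 0],
    [0.8, -0.0355, -0.012, 0.04, 0],
    [0.8, 0, 0, 0.03, 0],
    [0.8, 0, 0, 0.01, 0],
    [0.8, 0, 0, 0, 0]
  ]
}}

```text
clock: 2.98
position: [0.4449, 0.0887, 0.0673]
ee_rot: [-0.001, -0.684, 0.729, 0.0]
contact_force: [0.5, 0.1, -0.7]
width: 0.0682
```

```bash
python3 -c "
from h import *
st()
for n,(a,b,c,d),s in(('side',(130,270,180,360),4.4),('top',(130,270,180,330),4.2)):
    im=manip.get_image(n)[:,:,::-1][a:b,c:d]
    cv2.imwrite('pics/%s1.png'%n,cv2.resize(im,None,fx=s,fy=s,interpolation=2))
"
```

```text
t 2.975 nest [-134.6   37.7] z 67.3 yawerr(turn tool z by) -0.0056 F [ 0.54  0.09 -0.67] w 68.2 zaxis [-0.001 -0.    -1.   ] q [ 0.04  0.23  1.97 -0.    0.95  1.68]
```

View pics/side1.png

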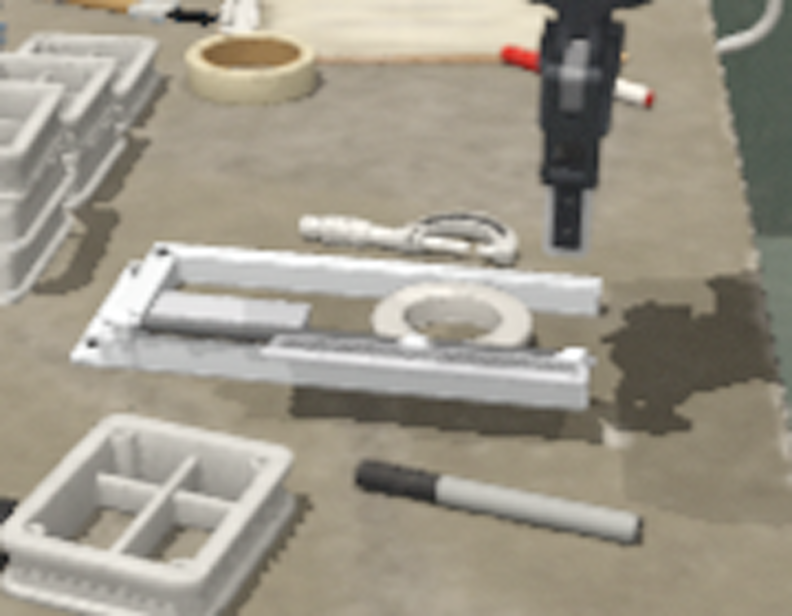

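View pics/top1.png

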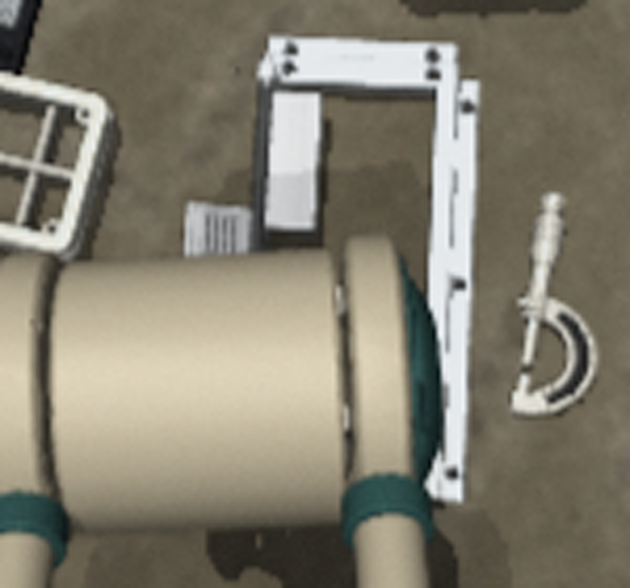

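```bash
python3 -c "
from h import *
c,s=np.cos(TH),np.sin(TH)
def w(x,y,z): return [OR[0]+(c*x-s*y)/1e3,OR[1]+(s*x+c*y)/1e3,z/1e3]
for y in (72,86):
  for z in (60,67,75,80): print(y,z,[(proj('side',w(x,y,z))-[180,130])*4.4 for x in(-145.6,-123.6)])
"
```

```text
72 60 [array([584.58625632, 323.11537883]), array([539.40246182, 319.42142595])]
72 67 [array([585.42047621, 310.45036907]), array([540.07372168, 306.79189873])]
72 75 [array([586.38115137, 295.86553306]), array([540.84671195, 292.24834811])]
72 80 [array([586.98555748, 286.68952395]), array([541.33302427, 283.09854629])]
86 60 [array([582.8909426 , 336.83032677]), array([537.08030306, 333.03147286])]
86 67 [array([583.73084236, 324.03580814]), array([537.75268045, 320.27306322])]
86 75 [array([584.69816233, 309.30024795]), array([538.52704021, 305.57953084])]
86 80 [array([585.30680605, 300.0285422 ]), array([539.01425941, 296.33451108])]
```

```bash
python3 -c "
from h import *
im=manip.get_image('side')[:,:,::-1];cv2.imwrite('pics/side2.png',im)
im=im[60:210,250:400]
cv2.imwrite('pics/side2z.png',cv2.resize(im,None,fx=4,fy=4,interpolation=2))
"
```

```text
(no output)
```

View pics/side2.png

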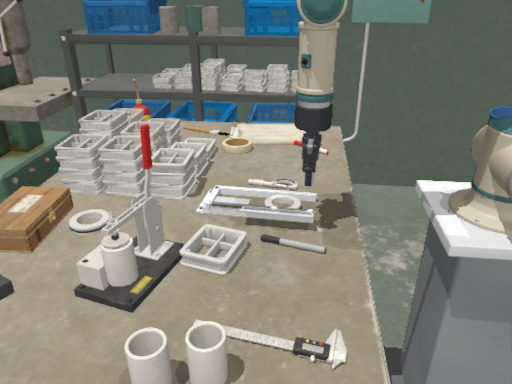

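View pics/side2z.png

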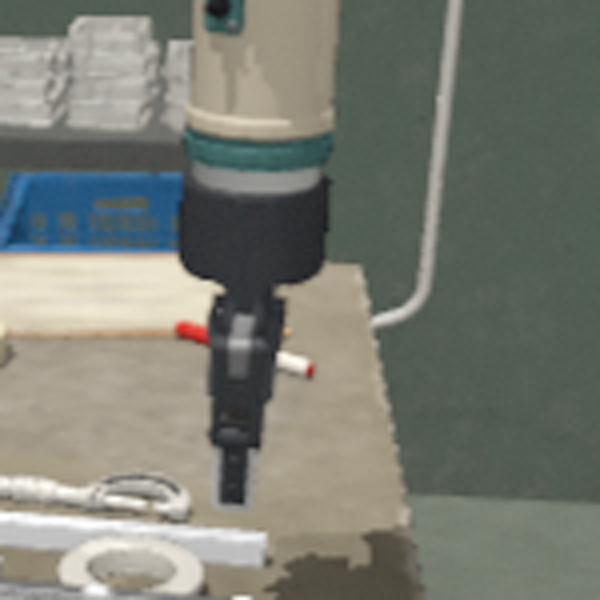

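```bash
python3 -c "
from h import *
print(proj('side',[.215,-.533,.207]),proj('side',[.4449,.0887,.0673]))
im=cv2.imread('pics/side0.png')[0:90,340:440]
cv2.imwrite('pics/side0g.png',cv2.resize(im,None,fx=6,fy=6,interpolation=2))
"
```

```text
[381.83990161  74.93718604] [308.93438397 192.82594578]
```

View pics/side0g.png

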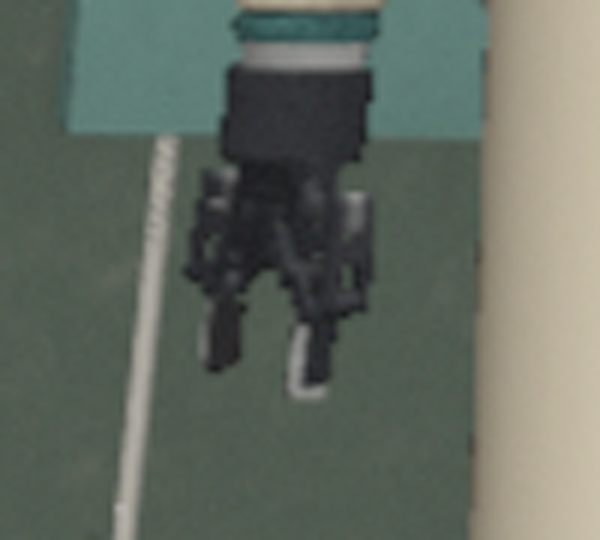

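The side view shows the bar-side fingertip at about (308,186). That is some 30 mm higher than the TCP pose implies, so I'll go down gently and find the bar by touch.

Request:
{"fn": "send_rows", "kwargs": {
  "increments": [
    [0.8, -0.0033, 0, 0.01, -0.005],
    [0.8, 0, 0, 0.01, 0],
    [0.8, 0, 0, 0.005, 0],
    [0.8, 0, 0, 0, 0]
  ]
}}

```text
clock: 3.62
position: [0.4447, 0.0929, 0.0419]
ee_rot: [-0.001, -0.686, 0.727, 0.0]
contact_force: [-0.0, -1.3, -0.1]
width: 0.0681
```

```bash
python3 -c "
from h import *
st()
im=manip.get_image('side')[:,:,::-1]
im=im[130:250,250:350]
cv2.imwrite('pics/side3z.png',cv2.resize(im,None,fx=5,fy=5,interpolation=2))
"
```

```text
t 3.625 nest [-135.    41.9] z 41.9 yawerr(turn tool z by) 0.0006 F [-0.04 -1.29 -0.13] w 68.1 zaxis [-0.001 -0.    -1.   ] q [ 0.05  0.26  2.   -0.    0.88  1.68]
```

View pics/side3z.png

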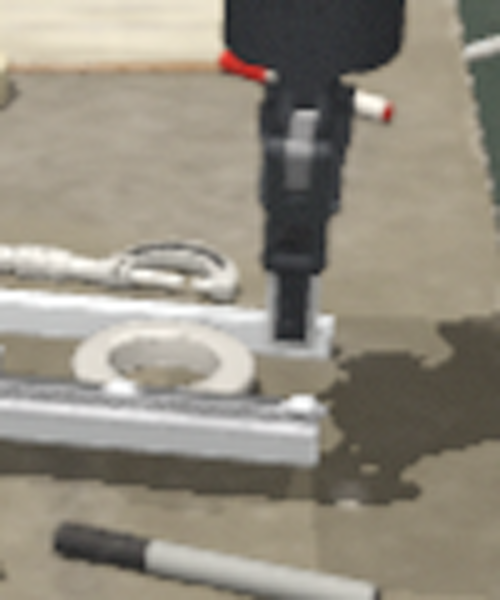

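Request:
{"fn": "send_rows", "kwargs": {
  "increments": [
    [0.8, 0.001, 0, 0.006, 0],
    [0.8, 0, 0, 0.006, 0],
    [0.8, 0, 0, 0, 0]
  ]
}}

```text
clock: 4.05
position: [0.4446, 0.0919, 0.0299]
ee_rot: [-0.001, -0.686, 0.727, 0.0]
contact_force: [0.9, -0.5, 0.2]
width: 0.0683
```

Request:
{"fn": "send_rows", "kwargs": {
  "increments": [
    [0.8, 0, 0, 0.006, 0],
    [0.8, 0, 0, 0, 0]
  ]
}}

```text
clock: 4.3
position: [0.4448, 0.0919, 0.0241]
ee_rot: [-0.0, -0.686, 0.727, 0.0]
contact_force: [0.3, -0.6, -0.3]
width: 0.0685
```

```bash
python3 -c "
from h import *
st()
im=manip.get_image('side')[:,:,::-1]
im=im[130:250,230:350]
cv2.imwrite('pics/side4z.png',cv2.resize(im,None,fx=5,fy=5,interpolation=2))
"
```

```text
t 4.3 nest [-134.9   40.9] z 24.1 yawerr(turn tool z by) 0.0005 F [ 0.27 -0.63 -0.32] w 68.5 zaxis [-0.001 -0.    -1.   ] q [ 0.05  0.29  2.02 -0.    0.83  1.68]
```

View pics/side4z.png

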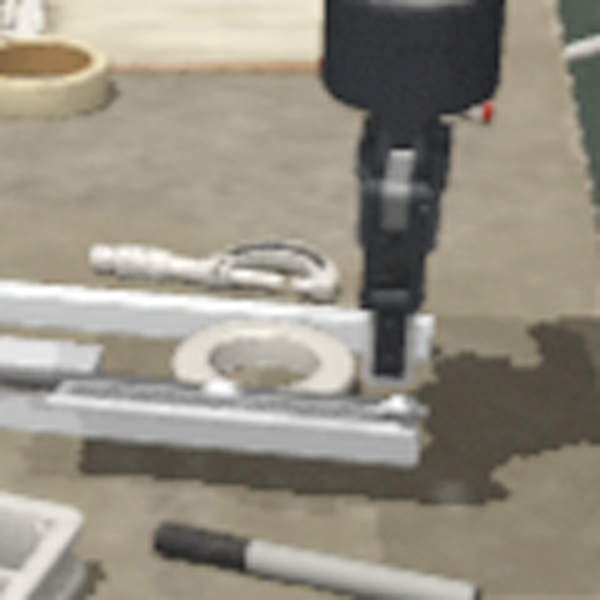

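Request:
{"fn": "send_rows", "kwargs": {
  "increments": [
    [0.8, 0, 0, 0.006, 0],
    [0.8, 0, 0, 0, 0]
  ]
}}

```text
clock: 4.6
position: [0.4448, 0.0919, 0.018]
ee_rot: [-0.0, -0.686, 0.727, 0.0]
contact_force: [-0.4, 0.9, 0.1]
width: 0.068
```

Request:
{"fn": "send_rows", "kwargs": {
  "increments": [
    [0.8, 0, 0, 0.005, 0],
    [0.8, 0, 0, 0, 0]
  ]
}}

```text
clock: 4.85
position: [0.4448, 0.0919, 0.0131]
ee_rot: [-0.0, -0.686, 0.727, 0.0]
contact_force: [-0.3, 0.2, 0.6]
width: 0.0681
```

```bash
python3 -c "
from h import *
st()
im=manip.get_image('side')[:,:,::-1]
im=im[130:250,230:350]
cv2.imwrite('pics/side5z.png',cv2.resize(im,None,fx=5,fy=5,interpolation=2))
"
```

```text
t 4.85 nest [-134.8   40.9] z 13.1 yawerr(turn tool z by) 0.0005 F [-0.34  0.17  0.59] w 68.1 zaxis [-0.001 -0.    -1.   ] q [ 0.05  0.3   2.04 -0.    0.8   1.68]
```

View pics/side5z.png

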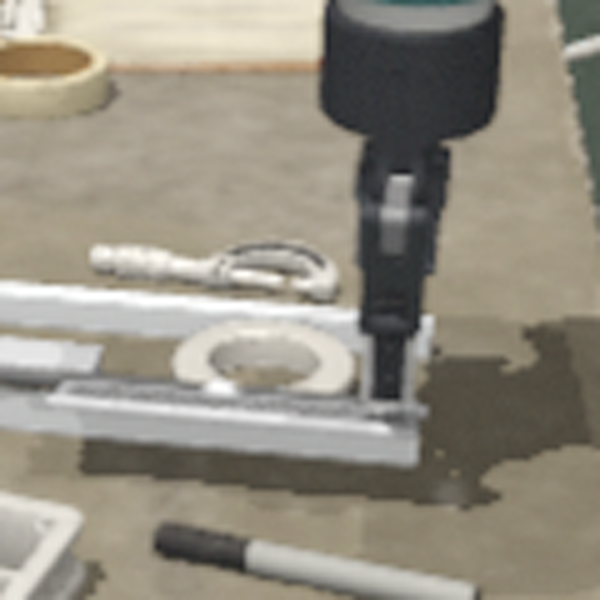

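Request:
{"fn": "send_rows", "kwargs": {
  "increments": [
    [0.8, 0, 0, 0.004, 0],
    [0.8, 0, 0, 0, 0]
  ]
}}

```text
clock: 5.15
position: [0.4449, 0.0919, 0.0092]
ee_rot: [-0.0, -0.686, 0.727, 0.0]
contact_force: [-0.5, 0.6, 0.7]
width: 0.0681
```

Request:
{"fn": "send_rows", "kwargs": {
  "increments": [
    [0.8, 0, 0, 0.004, 0],
    [0.8, 0, 0, 0, 0]
  ]
}}

```text
clock: 5.4
position: [0.4455, 0.092, 0.0054]
ee_rot: [0.0, -0.686, 0.727, -0.0]
contact_force: [0.1, -0.6, 1.5]
width: 0.0686
```

```bash
python3 -c "
from h import *
st()
im=manip.get_image('side')[:,:,::-1]
im=im[130:250,200:350]
cv2.imwrite('pics/side6z.png',cv2.resize(im,None,fx=5,fy=5,interpolation=2))
"
```

```text
t 5.4 nest [-134.2   41. ] z 5.4 yawerr(turn tool z by) 0.0004 F [ 0.1  -0.63  1.47] w 68.6 zaxis [ 0.  0. -1.] q [ 0.05  0.32  2.04 -0.    0.78  1.68]
```

View pics/side6z.png

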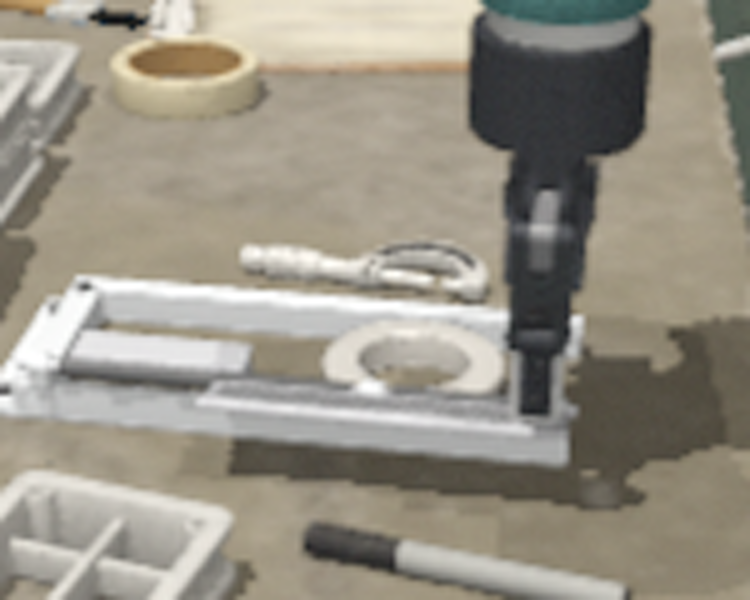

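Request:
{"fn": "send_rows", "kwargs": {
  "increments": [
    [0.8, 0, 0, 0.004, 0],
    [0.8, 0, 0, 0.003, 0],
    [0.8, 0, 0, 0, 0]
  ]
}}

```text
clock: 5.82
position: [0.4455, 0.0921, -0.0016]
ee_rot: [0.0, -0.686, 0.727, -0.0]
contact_force: [1.1, 2.0, 3.0]
width: 0.0682
```

```bash
python3 -c "
from h import *
st()
im=manip.get_image('side')[:,:,::-1]
im=im[130:250,200:350]
cv2.imwrite('pics/side7z.png',cv2.resize(im,None,fx=5,fy=5,interpolation=2))
"
```

```text
t 5.825 nest [-134.1   41.1] z -1.6 yawerr(turn tool z by) 0.0002 F [1.14 2.03 3.01] w 68.2 zaxis [ 0.  0. -1.] q [0.05 0.33 2.05 0.   0.76 1.68]
```

View pics/side7z.png

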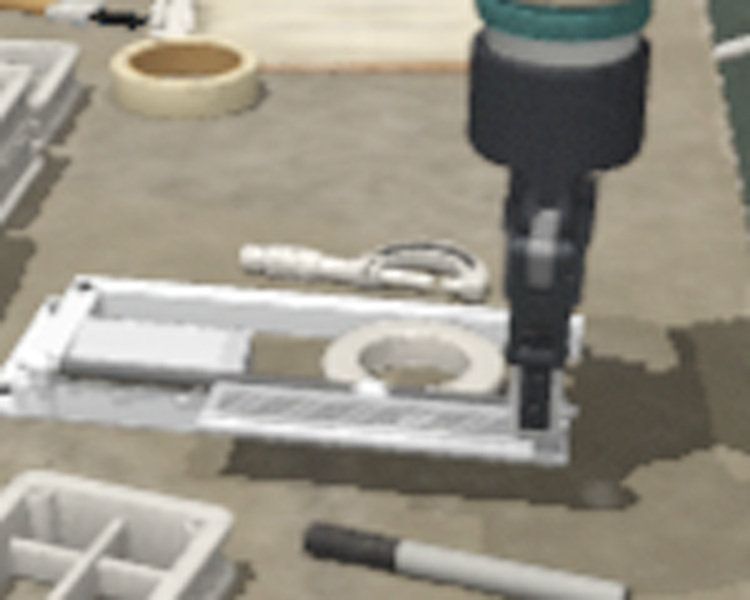

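Request:
{"fn": "send_rows", "kwargs": {
  "increments": [
    [0.8, 0, 0, 0.005, 0],
    [0.8, 0, 0, 0.005, 0],
    [0.8, 0, 0, 0.004, 0],
    [0.8, 0, 0, 0, 0]
  ]
}}

```text
clock: 6.38
position: [0.4451, 0.0919, -0.0159]
ee_rot: [-0.0, -0.686, 0.727, 0.0]
contact_force: [0.5, 0.3, 3.7]
width: 0.0682
```

```bash
python3 -c "
from h import *
st()
im=manip.get_image('side')[:,:,::-1]
im=im[130:250,200:350]
cv2.imwrite('pics/side8z.png',cv2.resize(im,None,fx=5,fy=5,interpolation=2))
"
```

```text
t 6.375 nest [-134.6   40.9] z -15.9 yawerr(turn tool z by) 0.0003 F [0.51 0.26 3.72] w 68.2 zaxis [-0.001 -0.    -1.   ] q [ 0.05  0.35  2.07 -0.    0.72  1.68]
```

View pics/side8z.png

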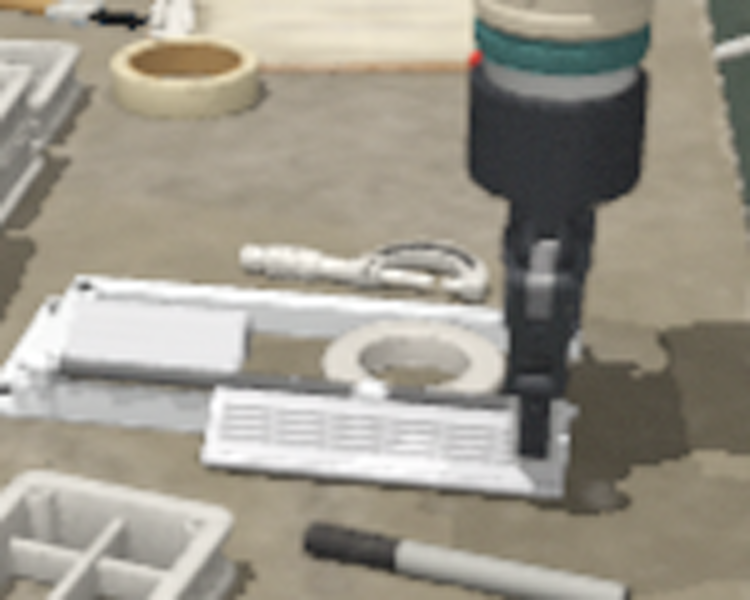

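```bash
python3 -c "
from h import *
c,s=np.cos(TH),np.sin(TH)
def w(x,y,z): return [OR[0]+(c*x-s*y)/1e3,OR[1]+(s*x+c*y)/1e3,z/1e3]
for th in np.arange(0,1.3,.1):
  p=th-.262
  print(round(th,1),[((proj('side',w(x,53+42.4*np.cos(p),28-42.4*np.sin(p)))-[200,130])*5).round(0) for x in(10,-150)],[((proj('side',w(x,53-33*np.cos(th),28+33*np.sin(th)))-[200,130])*5).round(0) for x in(0,82)])
"
```

```text
0.0 [array([200., 404.]), array([569., 436.])] [array([255., 349.]), array([ 85., 335.])]
0.1 [array([200., 413.]), array([568., 445.])] [array([255., 343.]), array([ 85., 329.])]
0.2 [array([200., 422.]), array([568., 455.])] [array([254., 338.]), array([ 84., 324.])]
0.3 [array([200., 431.]), array([567., 463.])] [array([254., 332.]), array([ 83., 319.])]
0.4 [array([200., 438.]), array([566., 471.])] [array([253., 328.]), array([ 83., 314.])]
0.5 [array([201., 446.]), array([566., 479.])] [array([253., 323.]), array([ 81., 310.])]
0.6 [array([201., 452.]), array([566., 485.])] [array([252., 320.]), array([ 80., 306.])]
0.7 [array([202., 458.]), array([565., 491.])] [array([251., 317.]), array([ 79., 303.])]
0.8 [array([203., 463.]), array([565., 496.])] [array([250., 314.]), array([ 77., 300.])]
0.9 [array([205., 467.]), array([565., 500.])] [array([249., 312.]), array([ 76., 298.])]
1.0 [array([206., 470.]), array([565., 503.])] [array([248., 311.]), array([ 74., 297.])]
1.1 [array([208., 473.]), array([565., 505.])] [array([247., 311.]), array([ 72., 297.])]
1.2 [array([209., 474.]), array([565., 507.])] [array([245., 311.]), array([ 70., 297.])]
```

Request:
{"fn": "send_rows", "kwargs": {
  "increments": [
    [0.8, 0, 0, 0.004, 0],
    [0.8, 0, 0, 0.003, 0],
    [0.8, 0, 0, 0, 0]
  ]
}}

```text
clock: 6.8
position: [0.445, 0.0921, -0.0228]
ee_rot: [-0.0, -0.686, 0.727, 0.0]
contact_force: [0.2, 1.5, 3.8]
width: 0.0683
```

```bash
python3 -c "
from h import *
st()
im=manip.get_image('side')[:,:,::-1]
im=im[130:250,200:350]
cv2.imwrite('pics/side9z.png',cv2.resize(im,None,fx=5,fy=5,interpolation=2))
"
```

```text
t 6.8 nest [-134.6   41. ] z -22.8 yawerr(turn tool z by) 0.0002 F [0.22 1.49 3.76] w 68.3 zaxis [-0.  0. -1.] q [0.05 0.36 2.08 0.   0.7  1.68]
```

View pics/side9z.png

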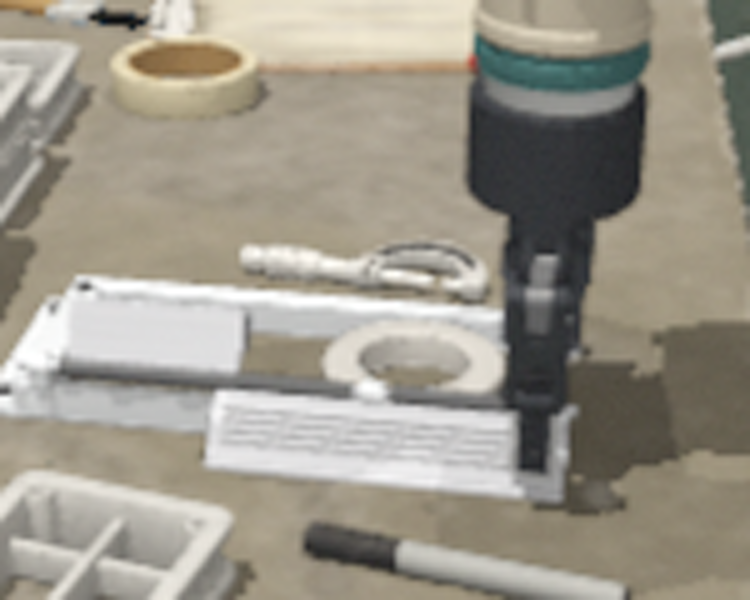

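Request:
{"fn": "send_rows", "kwargs": {
  "increments": [
    [0.8, 0, -0.003, 0, 0],
    [0.8, 0, -0.003, 0, 0],
    [0.8, 0, -0.003, 0, 0],
    [0.8, 0, -0.004, 0, 0],
    [0.8, 0, -0.005, 0, 0],
    [0.8, 0, -0.005, 0, 0],
    [0.8, 0, -0.005, 0, 0],
    [0.8, 0, -0.005, 0, 0]
  ]
}}

```text
clock: 7.85
position: [0.4783, 0.09, -0.0226]
ee_rot: [-0.0, -0.686, 0.727, 0.0]
contact_force: [-3.7, 2.6, 2.3]
width: 0.068
```

```bash
python3 -c "
from h import *
st()
im=manip.get_image('side')[:,:,::-1]
im=im[130:250,200:350]
cv2.imwrite('pics/side10z.png',cv2.resize(im,None,fx=5,fy=5,interpolation=2))
"
```

```text
t 7.85 nest [-101.3   40.9] z -22.6 yawerr(turn tool z by) 0.0004 F [-3.74  2.55  2.35] w 68.0 zaxis [-0. -0. -1.] q [ 0.04  0.4   2.01 -0.    0.74  1.67]
```

View pics/side10z.png

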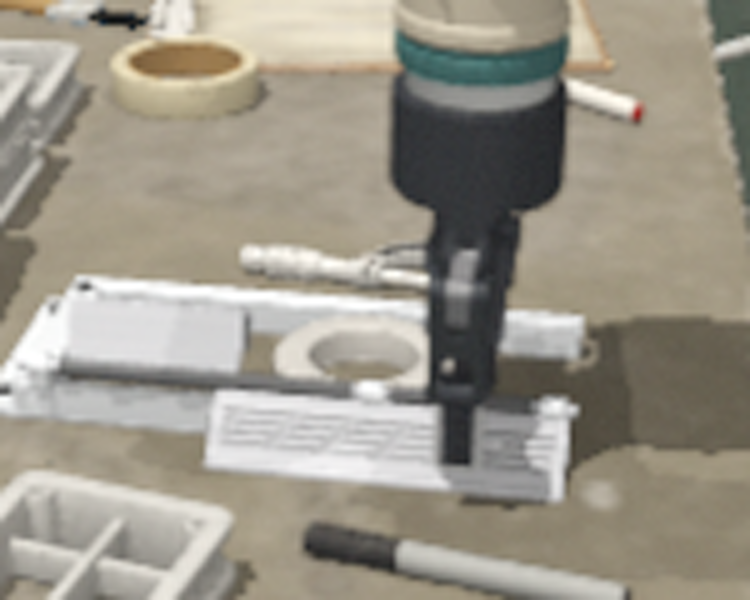

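Request:
{"fn": "send_rows", "kwargs": {
  "increments": [
    [0.8, 0, -0.005, 0, 0],
    [0.8, 0, -0.005, 0, 0],
    [0.8, 0, -0.005, 0, 0],
    [0.8, 0, -0.005, 0, 0],
    [0.8, 0, -0.005, 0, 0],
    [0.8, 0, -0.005, 0, 0],
    [0.8, 0, -0.005, 0, 0],
    [0.8, 0, -0.005, 0, 0]
  ]
}}

```text
clock: 8.9
position: [0.5184, 0.0877, -0.0225]
ee_rot: [0.0, -0.686, 0.727, -0.0]
contact_force: [-4.3, 2.2, 3.1]
width: 0.0686
```

```bash
python3 -c "
from h import *
st()
im=manip.get_image('side')[:,:,::-1]
im=im[130:250,200:350]
cv2.imwrite('pics/side11z.png',cv2.resize(im,None,fx=5,fy=5,interpolation=2))
"
```

```text
t 8.9 nest [-61.1  41. ] z -22.5 yawerr(turn tool z by) 0.0004 F [-4.34  2.22  3.12] w 68.6 zaxis [ 0. -0. -1.] q [ 0.04  0.44  1.92 -0.    0.78  1.66]
```

View pics/side11z.png

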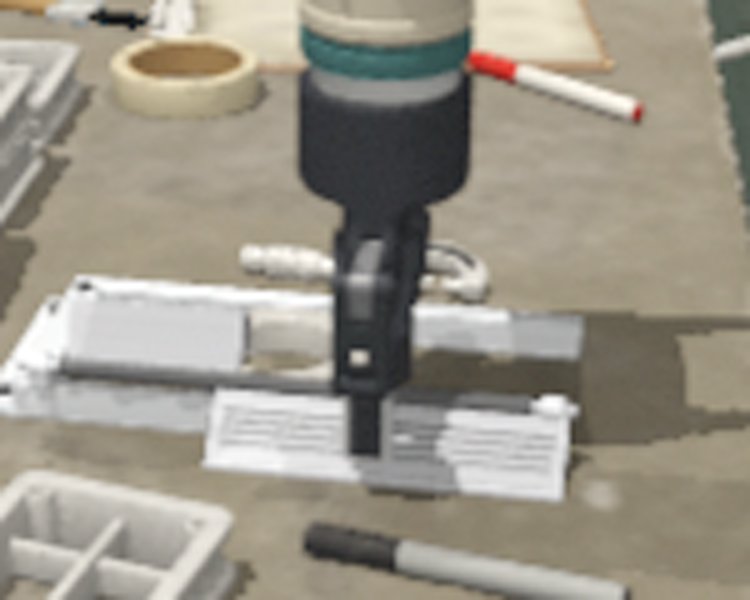

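The ring is now passing under the raised flap and the bar is still fully down. I'll keep pushing.

Request:
{"fn": "send_rows", "kwargs": {
  "increments": [
    [0.8, 0, -0.005, 0, 0],
    [0.8, 0, -0.005, 0, 0],
    [0.8, 0, -0.005, 0, 0],
    [0.8, 0, -0.005, 0, 0],
    [0.8, 0, -0.005, 0, 0],
    [0.8, 0, -0.005, 0, 0],
    [0.8, 0, -0.005, 0, 0],
    [0.8, 0, -0.005, 0, 0]
  ]
}}

```text
clock: 9.95
position: [0.5581, 0.0854, -0.0225]
ee_rot: [-0.0, -0.686, 0.727, 0.0]
contact_force: [-4.0, 2.8, 4.4]
width: 0.0684
```

Request:
{"fn": "send_rows", "kwargs": {
  "increments": [
    [0.8, 0, -0.003, 0, 0],
    [0.8, 0, -0.003, 0, 0],
    [0.8, 0, -0.002, 0, 0],
    [0.8, 0, -0.002, 0, 0],
    [0.8, 0, 0, 0, 0]
  ]
}}

```text
clock: 10.58
position: [0.5683, 0.0848, -0.0225]
ee_rot: [0.0, -0.686, 0.727, -0.0]
contact_force: [-3.4, 2.8, 2.6]
width: 0.068
```

```bash
python3 -c "
from h import *
st()
im=manip.get_image('side')[:,:,::-1]
im=im[130:250,200:350]
cv2.imwrite('pics/side12z.png',cv2.resize(im,None,fx=5,fy=5,interpolation=2))
"
```

```text
t 10.575 nest [-11.1  41. ] z -22.5 yawerr(turn tool z by) 0.0005 F [-3.41  2.77  2.56] w 68.0 zaxis [ 0.001 -0.    -1.   ] q [ 0.03  0.49  1.81 -0.    0.84  1.66]
```

View pics/side12z.png

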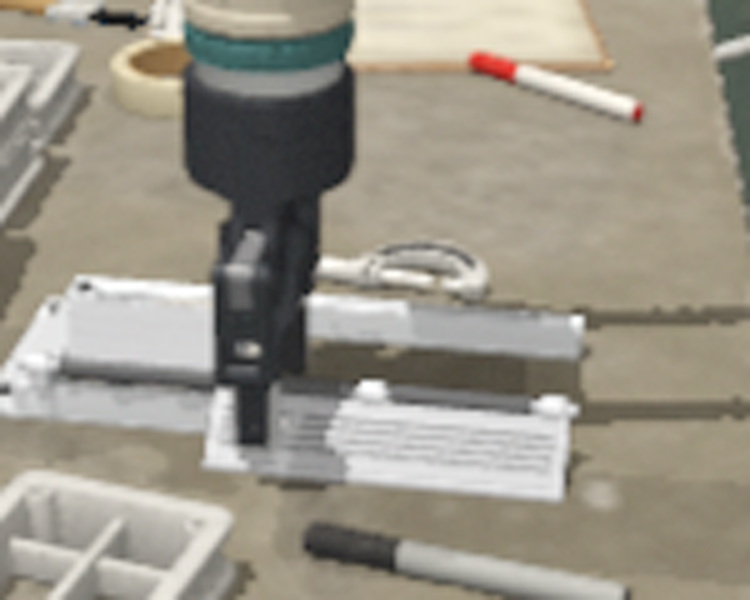

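Request:
{"fn": "send_rows", "kwargs": {
  "increments": [
    [0.8, 0, -0.0015, 0, 0],
    [0.8, 0, -0.0015, 0, 0],
    [0.8, 0, 0, 0, 0]
  ]
}}

```text
clock: 11.0
position: [0.571, 0.0846, -0.0225]
ee_rot: [-0.0, -0.686, 0.727, -0.0]
contact_force: [-3.5, 3.0, 3.0]
width: 0.0683
```

Request:
{"fn": "send_rows", "kwargs": {
  "increments": [
    [0.8, 0, -0.0015, 0, 0],
    [0.8, 0, 0, 0, 0]
  ]
}}

```text
clock: 11.25
position: [0.5724, 0.0845, -0.0225]
ee_rot: [-0.0, -0.686, 0.727, -0.0]
contact_force: [-3.2, 2.8, 2.7]
width: 0.0685
```

Request:
{"fn": "send_rows", "kwargs": {
  "increments": [
    [0.8, 0, -0.001, 0, 0],
    [0.8, 0, 0, 0, 0]
  ]
}}

```text
clock: 11.5
position: [0.5734, 0.0844, -0.0225]
ee_rot: [-0.0, -0.686, 0.727, 0.0]
contact_force: [-4.0, 2.7, 2.8]
width: 0.068
```

Request:
{"fn": "send_rows", "kwargs": {
  "increments": [
    [0.8, 0, -0.001, 0, 0],
    [0.8, 0, 0, 0, 0]
  ]
}}

```text
clock: 11.75
position: [0.5744, 0.0844, -0.0225]
ee_rot: [-0.0, -0.686, 0.727, -0.0]
contact_force: [-3.9, 3.0, 3.9]
width: 0.0687
```

Request:
{"fn": "send_rows", "kwargs": {
  "increments": [
    [0.8, 0, -0.001, 0, 0],
    [0.8, 0, 0, 0, 0]
  ]
}}

```text
clock: 12.0
position: [0.5755, 0.0843, -0.0225]
ee_rot: [-0.0, -0.686, 0.727, -0.0]
contact_force: [-3.8, 3.5, 3.2]
width: 0.0686
```

Request:
{"fn": "send_rows", "kwargs": {
  "increments": [
    [0.8, 0, -0.001, 0, 0],
    [0.8, 0, 0, 0, 0]
  ]
}}

```text
clock: 12.25
position: [0.5765, 0.0843, -0.0225]
ee_rot: [-0.0, -0.686, 0.727, -0.0]
contact_force: [-4.7, 1.9, 3.1]
width: 0.0688
```

```bash
python3 -c "
from h import *
st()
for n,(a,b,c,d),s in(('side',(150,240,190,290),6),('top',(130,250,200,310),5)):
    im=manip.get_image(n)[:,:,::-1][a:b,c:d]
    cv2.imwrite('pics/%s13.png'%n,cv2.resize(im,None,fx=s,fy=s,interpolation=2))
"
```

```text
t 12.25 nest [-2.9 41. ] z -22.5 yawerr(turn tool z by) 0.0005 F [-4.72  1.91  3.06] w 68.8 zaxis [ 0. -0. -1.] q [ 0.03  0.5   1.79 -0.    0.85  1.65]
```

View pics/side13.png

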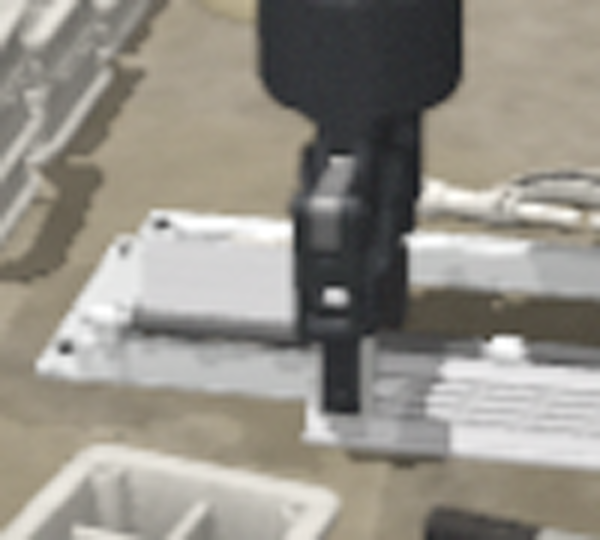

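View pics/top13.png

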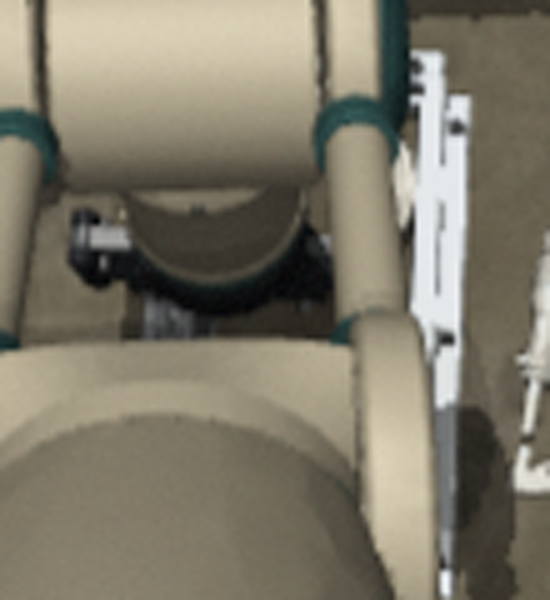

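```bash
python3 -c "
from h import *
c,s=np.cos(TH),np.sin(TH)
def w(x,y,z): return [OR[0]+(c*x-s*y)/1e3,OR[1]+(s*x+c*y)/1e3,z/1e3]
for x in (40,44,48.5): print(x,(proj('top',w(x,-43.5,18))-[200,130])*5)
"
```

```text
40 [405.88416583 202.8611634 ]
44 [406.20644769 195.01806412]
48.5 [406.56840109 186.20951203]
```

Request:
{"fn": "send_rows", "kwargs": {
  "increments": [
    [0.8, 0, -0.001, 0, 0],
    [0.8, 0, 0, 0, 0]
  ]
}}

```text
clock: 12.6
position: [0.5775, 0.0842, -0.0225]
ee_rot: [0.0, -0.686, 0.727, -0.0]
contact_force: [-4.5, 3.5, 3.3]
width: 0.0682
```

Request:
{"fn": "send_rows", "kwargs": {
  "increments": [
    [0.8, 0, -0.001, 0, 0],
    [0.8, 0, 0, 0, 0]
  ]
}}

```text
clock: 12.85
position: [0.5777, 0.0842, -0.0226]
ee_rot: [-0.001, -0.686, 0.727, 0.001]
contact_force: [-4.7, 2.5, 4.2]
width: 0.0681
```

Request:
{"fn": "send_rows", "kwargs": {
  "increments": [
    [0.8, 0, -0.001, 0, 0],
    [0.8, 0, 0, 0, 0]
  ]
}}

```text
clock: 13.1
position: [0.5777, 0.0842, -0.0227]
ee_rot: [-0.001, -0.686, 0.728, 0.001]
contact_force: [-6.9, 2.3, 4.9]
width: 0.0682
```

Request:
{"fn": "send_rows", "kwargs": {
  "increments": [
    [0.8, 0, -0.001, 0, 0],
    [0.8, 0, 0, 0, 0],
    [0.8, 0, 0, 0, 0]
  ]
}}

```text
clock: 13.48
position: [0.5777, 0.0841, -0.0227]
ee_rot: [-0.002, -0.686, 0.728, 0.002]
contact_force: [-7.8, 2.9, 6.9]
width: 0.0685
```

```bash
python3 -c "
from h import *
st()"
```

```text
t 13.475 nest [-1.7 40.9] z -22.7 yawerr(turn tool z by) -0.0 F [-7.82  2.91  6.88] w 68.5 zaxis [-0.005  0.    -1.   ] q [0.03 0.5  1.78 0.   0.86 1.65]
```

Position has stopped advancing and the lane force is rising, so the ring is against the stop. I'll back off a little with the bar still down, then let it up.

Request:
{"fn": "send_rows", "kwargs": {
  "increments": [
    [0.8, 0, 0.004, 0, 0],
    [0.8, 0, 0.006, 0, 0],
    [0.8, 0, 0.008, 0, 0],
    [0.8, 0, 0, 0, 0]
  ]
}}

```text
clock: 13.98
position: [0.5628, 0.085, -0.0221]
ee_rot: [0.0, -0.686, 0.727, -0.001]
contact_force: [1.1, 1.7, 3.6]
width: 0.0684
```

```bash
python3 -c "
from h import *
st()
for n,(a,b,c,d),s in(('side',(150,240,190,290),6),('top',(130,250,200,310),5)):
    im=manip.get_image(n)[:,:,::-1][a:b,c:d]
    cv2.imwrite('pics/%s14.png'%n,cv2.resize(im,None,fx=s,fy=s,interpolation=2))
"
```

```text
t 13.975 nest [-16.6  40.9] z -22.1 yawerr(turn tool z by) 0.0007 F [1.14 1.69 3.61] w 68.4 zaxis [ 0.002 -0.    -1.   ] q [ 0.03  0.48  1.82 -0.    0.83  1.66]
```

View pics/side14.png

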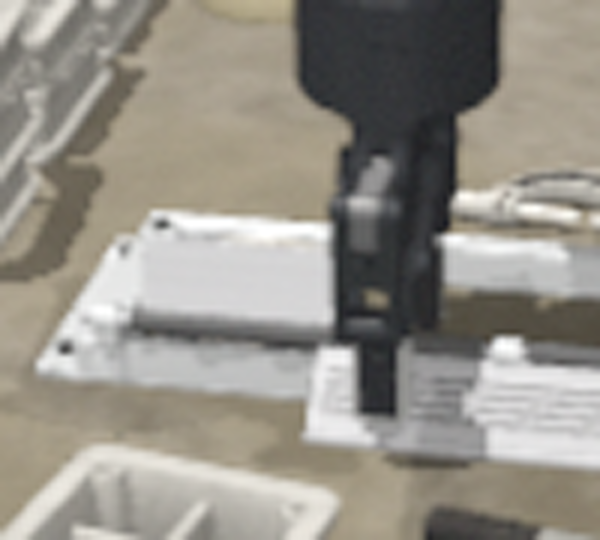

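View pics/top14.png

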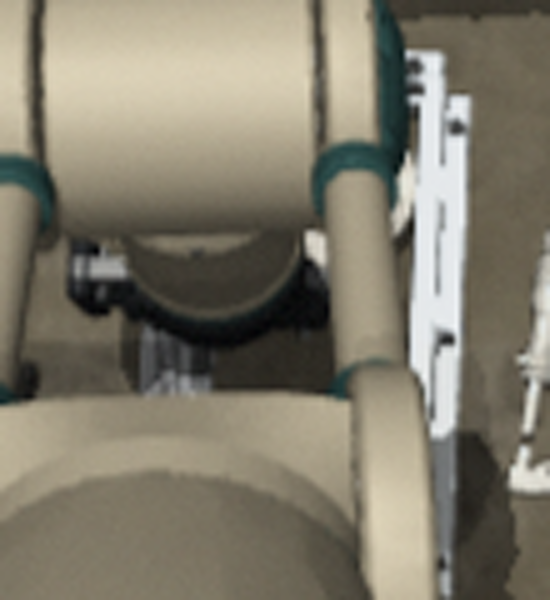

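Request:
{"fn": "send_rows", "kwargs": {
  "increments": [
    [0.8, 0, 0.012, 0, 0],
    [0.8, 0, 0.012, 0, 0],
    [0.8, 0, 0.012, 0, 0],
    [0.8, 0, 0.012, 0, 0],
    [0.8, 0, 0.012, 0, 0],
    [0.8, 0, 0.012, 0, 0],
    [0.8, 0, 0.012, 0, 0],
    [0.8, 0, 0.012, 0, 0]
  ]
}}

```text
clock: 15.08
position: [0.4659, 0.0907, -0.0225]
ee_rot: [0.0, -0.686, 0.727, -0.0]
contact_force: [2.9, 2.4, 1.3]
width: 0.0682
```

```bash
python3 -c "
from h import *
st()
for n,(a,b,c,d),s in(('side',(150,240,190,320),5),('top',(130,250,200,310),5)):
    im=manip.get_image(n)[:,:,::-1][a:b,c:d]
    cv2.imwrite('pics/%s15.png'%n,cv2.resize(im,None,fx=s,fy=s,interpolation=2))
"
```

```text
t 15.075 nest [-113.7   40.9] z -22.5 yawerr(turn tool z by) 0.0005 F [2.86 2.42 1.31] w 68.2 zaxis [ 0. -0. -1.] q [ 0.05  0.38  2.03 -0.    0.73  1.67]
```

View pics/side15.png

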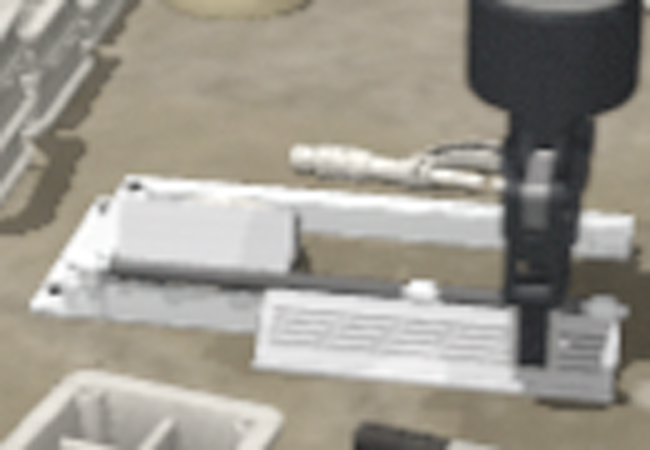

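View pics/top15.png

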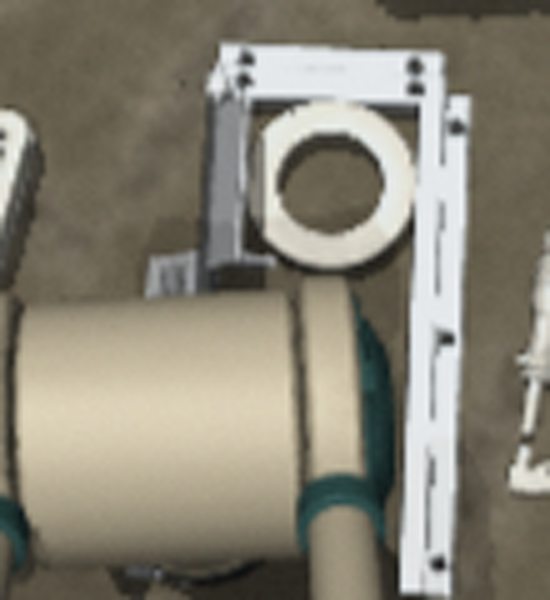

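The top view shows the ring's edge (rows 100–268) touching the back stop's face. The lip is still raised, in front of and beside the ring. I'll release the bar now.

Request:
{"fn": "send_rows", "kwargs": {
  "increments": [
    [0.8, 0, 0, -0.006, 0],
    [0.8, 0, 0, -0.006, 0],
    [0.8, 0, 0, -0.006, 0],
    [0.8, 0, 0, -0.006, 0],
    [0.8, 0, 0, -0.008, 0],
    [0.8, 0, 0, -0.01, 0],
    [0.8, 0, 0, -0.02, 0],
    [0.8, 0, 0, -0.03, 0]
  ]
}}

```text
clock: 16.18
position: [0.466, 0.0904, 0.0699]
ee_rot: [-0.001, -0.686, 0.727, 0.0]
contact_force: [1.0, -0.8, -0.1]
width: 0.0686
```

Request:
{"fn": "send_rows", "kwargs": {
  "increments": [
    [0.8, 0, 0, -0.04, 0],
    [0.8, 0, 0, -0.05, 0],
    [0.8, 0.04, 0.01, -0.02, 0],
    [0.8, 0.05, 0.01, 0, 0],
    [0.8, 0.05, 0.01, 0, 0],
    [0.8, 0.05, 0.01, 0, 0],
    [0.8, 0.05, 0.01, 0, 0],
    [0.8, 0, 0, 0, 0]
  ]
}}

```text
clock: 17.18
position: [0.4021, -0.1491, 0.18]
ee_rot: [-0.0, -0.684, 0.729, -0.001]
contact_force: [0.2, -0.3, -0.3]
width: 0.0685
```

```bash
python3 -c "
from h import *
st()
for n,(a,b,c,d),s in(('side',(150,260,180,340),4.5),('top',(130,260,180,330),4.2)):
    im=manip.get_image(n)[:,:,::-1]
    cv2.imwrite('pics/%s16f.png'%n,im)
    im=im[a:b,c:d]
    cv2.imwrite('pics/%s16.png'%n,cv2.resize(im,None,fx=s,fy=s,interpolation=2))
"
```

```text
t 17.175 nest [-163.4 -202.3] z 180.0 yawerr(turn tool z by) -0.0052 F [ 0.16 -0.3  -0.35] w 68.5 zaxis [ 0.    -0.002 -1.   ] q [-0.52  0.07  1.84 -0.    1.23  1.12]
```

View pics/side16.png

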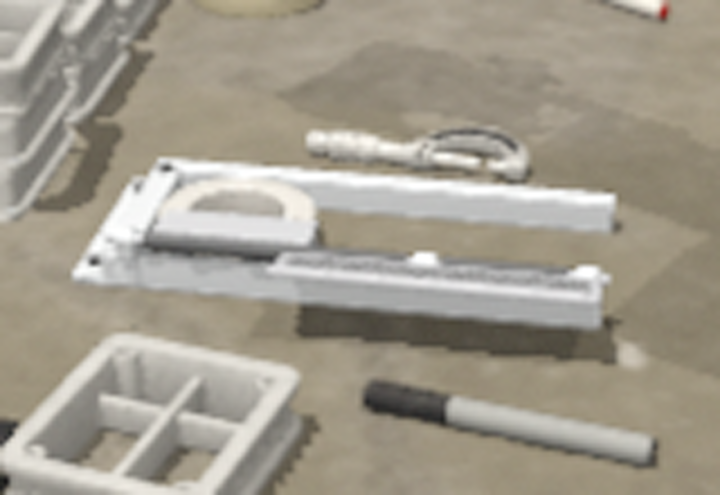

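View pics/top16.png

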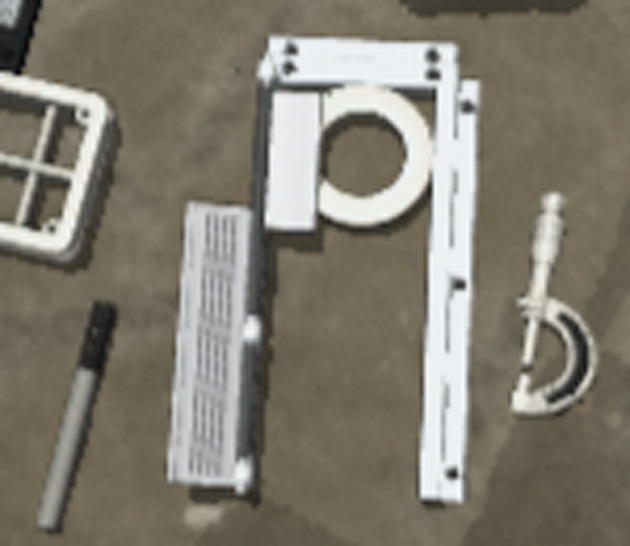

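Run:
```python
from h import *
im=cv2.imread("pics/top16f.png")
# hole contour: dark blob within ring; use outer right side + bottom bright pixels
u0,v0=256,145
sub=im[148:190,255:284]; m=(sub.min(2)>150).astype(np.uint8)
pts=[]
for c in range(258,276):
    col=np.where(im[165:200,c].min(1)>150)[0]
    if len(col): pts.append(ray("top",c,165+col.max()+.5,.018)[:2])
pts=np.array(pts);
from scipy.optimize import least_squares
r=least_squares(lambda p:np.hypot(*(pts-p).T)-.0435,[.62,.03]);print("centre nest",nest(r.x),"res mm",np.abs(r.fun).max()*1e3)
a=cv2.imread("pics/top0.png");d=cv2.absdiff(a,im).max(2)
for n,(x,y,w,h) in dict(mic=(300,172,25,60),pen=(185,198,24,62),cast=(152,140,58,55)).items():
    print(n,np.mean(d[y:y+h,x:x+w]>60))
```

```text
centre nest [50.49678286 -4.19250985] res mm 1.2525393336227375
mic 0.0
pen 0.0
cast 0.0
```

```bash
python3 -c "
from rig import manip
print(manip.sign_off())"
```

```text
the job is handed in; nothing more can be done
None
```

The ring is home against the back stop, the flap is shut behind it, and the job is handed in at about 17.3 s of the 38 s. I pressed the bar down to about 0.95 rad with one fingertip. The other fingertip pushed the ring under the raised flap until it stopped moving and the push force rose from about 4 N to 8 N. I slid back with the bar still down, checked the ring from above, then let the bar up and moved clear.

**Last checks:**
- **Flap:** both views show it shut.
- **Ring:** in the top view it sits against the stop. Its measured centre is x = 50.5 mm along the lane against 48.5 nominal, and 4.2 mm to the right of the centre line. The 2 mm along the lane is about the calibration error, and the 4.2 mm is within the lane's play.
- **Other things:** the micrometer, pen and casting showed no change in the top view.
- **Robot:** it is clear and reads no meaningful contact force.

**What disagreed:**
- **Tip height:** the fingertips sat about 30 mm higher than the reported TCP, by both the side view and the touch on the bar. The 13 mm given for open fingers does not explain that. I set the pressing height by touch and by the bar's angle in the pictures, so the reported TCP height went down to -23 mm.
- **Stop position:** the ring stopped about 4 mm farther along than my estimate of the nest and finger sizes predicted.

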